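Latch the panel press, then four clicks on its ratchet lever

TASK

A freshly strung backgammon panel lies in the small press. Swing the steel latch bar shut by its knob until it rests fully home in its catch, then take the ratchet lever by its upright wooden handle and advance it four clicks from where it rests, never letting it reach a fifth. The lever springs back if let go, so finish while still holding the handle, steady, at the fourth click; leave everything else on the bench where it is.

Things in the scene. Friction and masses are not known exactly. Their poses are not given: they have to be found in the camera images.
- press: Fixed press on a brown wooden base board, 180 (x) by 320 (y) by 20 mm, origin at its underside (centre within 5 mm), z up; yaw within 0.3 rad of zero. In its frame (x away from the robot, y left): a walnut panel with brass stringing (top 40 mm up), a fence (52 mm) and the latch on the +y half; the notched wheel with the lever on the -y half.
- latch_pivot (a point): The latch's vertical hinge axis, at the height of the bench top; at (30, 125) mm in the press frame. The pin there stands 60 mm above the bench.
- latch (a joint): Opening of the latch bar in rad. 0 = shut, at its stop in the catch; the bar then points along the press's -y axis. It grows as the bar swings towards the press's -x side (clockwise from above), to 1.9. Starts 0.9 to 1.7 open; level swing, no spring, stays where left (friction about 0.7 N at the knob). Shut: under 0.05.
- latch_knob: Upright round dark steel knob on the latch bar, 15 mm in diameter, 42 mm tall, 85 mm from the hinge axis. Origin at its foot, on the bar's upper face, 54 mm above the bench. The bar is flat steel, 16 mm wide, 130 mm long, 46 to 54 mm above the bench. The knob turns with the bar.
- catch (a point): Middle of the catch, a small dark steel bracket open towards the press's -x side, which the bar's end swings into; 50 mm above the bench; top of the bracket at 62 mm. 50 mm from the shut knob.
- lever_pivot (a point): The lever's vertical axis, at bench-top height; at (-10, -100) mm in the press frame. Hub top 72 mm up. At lever angle 0 the arm points 195 degrees counter-clockwise from the press's +x axis (towards the robot, a little to the right); four clicks on, 255 degrees. A push at the handle takes 8 to 9 N on leaving a notch, falls steadily to 2 N at the drop into the next, then rises sharply.
- lever (a joint): Ratchet lever angle in rad. 0 = resting at its stop; grows counter-clockwise from above, to 1.70. Notch n lies at 0.262 n (15 degrees each); tooth tops lie halfway between; click n is the drop into notch n. In the fourth notch: 0.942 to 1.152; past the tooth top at 1.178 it drops into the fifth (forbidden). A spring returns it to 0 over all notches when let go.
- lever_handle: Upright round turned olive wood handle of the lever, 20 mm in diameter (14 mm at foot and top), 50 mm tall, 110 mm from the lever's axis. Origin at its foot, on the arm's upper face, 65 mm above the bench; handle top at 115 mm. The arm is flat steel, 18 mm wide, 55 to 65 mm above the bench. The handle turns with the arm. The fingers must press on this handle at the end.
- dice_cup: Bystander: olive wood dice cup, 68 mm in diameter, 85 mm tall, beyond the press; origin under its centre.
- block_plane: Bystander: small steel block plane, 150 x 48 mm, 61 mm tall, beyond the press; origin under its centre.
- brass_corner_a: Bystander: brass corner protector, 28 x 28 x 24 mm, on the bench in front of the press; origin under its centre.
- brass_corner_b: Bystander: an equal brass corner protector lying on the press's base board; origin under its centre.
- checker: Bystander: tortoiseshell-coloured checker, 32 mm in diameter, 9 mm thick, on the press's base board; origin under its centre.
- die_a: Bystander: 14 mm die on the bench in front of the press; origin under its centre.
- die_b: Bystander: a second 14 mm die beside it; origin under its centre.

How it is judged:
On the way, in this order (a step that is already met when the one before it is completed fails the run):
1. the latch rests shut in its catch, the lever still at rest (value of joint latch below 0.05 rad and value of joint lever below 0.131 rad), for 0.2 s.
2. the lever is held in its fourth notch (value of joint lever between 0.942 and 1.152 rad and contact force between the fingers and lever_handle above 1.5 N), for 0.3 s.
At the end, for the whole second after the job is handed in: The latch is shut in its catch (under 0.05 rad open); the lever is still, in its fourth notch (0.942 to 1.152 rad), with the fingers holding its handle (more than 1.5 N on it) (all of step 2 and value of joint latch below 0.05 rad and velocity of joint lever between -0.1 and 0.1 rad/s); the arm keeps its last pose, push and grip.
It fails at once if the lever reaches the fifth click (value of joint lever above 1.2 rad).
It fails at once if the lever is advanced a click while the latch is not shut (value of joint lever above 0.15 rad and value of joint latch above 0.08 rad).
It fails at once if a bystander is pushed more than 30 mm from its place (distance of any of dice_cup, block_plane, brass_corner_a, brass_corner_b, checker, die_a, die_b from where it was at the start of the episode above 0.03 m).
It also fails if it takes over 56 s, if anything falls off the work surface, if the arm or the gripper's body presses on something with over 40 N, if the wrist force passes 120 N, or if a joint passes its speed limit or range.

ROBOT

A 6-joint arm with a two-finger parallel gripper is mounted at the origin on the work surface. World frame = base frame: x ahead of the robot, y to its left, z up, the work surface at z = 0. Lengths are in m, angles in rad, forces in N, time in s.
With the tool pointing down it reaches from about 0.35 to 0.725 m from the base axis. Payload 4.3 kg.
Tool frame: the origin (TCP) lies on the mounting face of the last link; the fingertips stand 173 mm ahead of it and the grasp point (between the pads) lies 155 mm ahead of it (ctrl.nose_length is the distance from the TCP to the fingertips, in m); z points along the fingers, y is the line along which they close (so a half turn about z gives the same grasp; the last joint's range is limited). The gripper opens to 85 mm and grips with 20 to 120 N. Pads are 22 mm wide; open, the fingers measure 114 mm over their backs; the gripper's body (76 mm by 85 mm) begins 54 mm behind the grasp point. The pads swing forward as they close: fully open they stand 13 mm farther back than shut.
Start: joints at [-1.266, 0.377, 0.081, 1.274, 0, 1.46], TCP at [0.232, -0.526, 0.405] pointing down, gripper open.
Joint ranges: [-2.72, 2.72], [-0.84, 1.66], [-1.02, 1.22], [-1.77, 2.12], [-1.37, 1.28], [-3.14, 3.14]. Speed limits (rad/s): [2.57, 2.57, 3.14, 3.14, 3.14, 3.14].

INTERFACE

Orientations are given as a unit quaternion [x, y, z, w].
In Python, from rig import ctrl, kin, readout, eyes gives the robot as it stands. Calls block until the motion is done:
- ctrl.move_to(position, orientation): joint-space move of the TCP to a pose.
- ctrl.move_linear(position, frame=None, speed=0.15, contact_N=None): straight line of the TCP; frame=None keeps the orientation; speed is the mean speed in m/s. With contact_N (N) it stops when the force on the tool has changed by that much, and returns True; else False.
- ctrl.set_joints(angles): joint-space move.
- ctrl.set_gripper(opening, force=None): finger opening in m; force is the grip in N (None keeps the last); returns when the fingers have stopped.
- ctrl.hold(seconds).
- kin.inverse_kinematics(position, orientation): joint angles nearest the present ones, or None.
- readout.state(): the state.
- eyes.grab_frame(name): name is "scene" or "top" or "wrist"; returns a dict with "img" (384x512x3 uint8, red, green, blue), "K" (3x3 intrinsics, pixels), "rvec" (rotation vector, rad) and "tvec" (3), from world to camera coordinates, as OpenCV has them; the wrist camera has in their place "tool_from_camera" (4x4, takes a point from camera to tool coordinates, whose origin is the TCP and whose axes are the flange's). Camera axes: x right, y down, z forward; pixel columns grow to the right and rows downward; lengths in m; the calibration is good to about 2 mm. A picture is of the moment at which its call begins: read the wrist's pose just before it. There is no depth.
A pose or a line that the arm cannot do raises ctrl.Unreachable and nothing moves.
- ctrl.sign_off(): hands the job in; it is judged then, once.
The state is a dict: "clock": time; "joints": joint angles; "qd": joint speeds; "joint_torque": joint torques, N m; "ee_pos": TCP position; "tcp_rot": TCP orientation; "force": force on the tool from outside, world axes, zero at the start; "torque": the same for the moment, N m; "finger_gap": finger opening in m; "grip_force": force on a finger pad.
Only numpy, scipy, OpenCV 4.12 (cv2) and the standard library are available. Lean on these libraries where they do the work, as an engineer would, in place of code of your own. Each camera call takes 0.05 s, during which the arm holds its last target. There are 200 camera calls.

## Working session

There is one attempt and no reset: what is moved stays moved. The work goes in short steps, each a Python script; the robot and the scene stay as the last script left them, time stands still between calls to the robot, and variables do not carry over. Pictures are saved under pics/ and viewed, at most 10 in all, crops included, and the job is handed in when it is done.

```bash
ls; mkdir -p pics; python3 - <<'E'
from rig import ctrl, kin, readout, eyes
import cv2,numpy as np
s=readout.state();print({k:np.round(v,3) for k,v in s.items()})
for n in("scene","top"):
    f=eyes.grab_frame(n);cv2.imwrite(f"pics/{n}0.png",cv2.resize(f["img"][:,:,::-1],(800,600),interpolation=cv2.INTER_CUBIC))
    R=cv2.Rodrigues(np.array(f["rvec"]))[0];print(n,f["K"],-R.T@np.array(f["tvec"]).ravel(),R[2])
f=eyes.grab_frame("wrist");print(f["tool_from_camera"])
E
```

```text
pics
{'clock': np.float64(0.0), 'joints': array([-1.266,  0.378,  0.08 ,  1.274,  0.   ,  1.461]), 'qd': array([-0.001,  0.   ,  0.001, -0.001, -0.001, -0.003]), 'joint_torque': array([ 1.0000e-03, -4.6360e+01,  2.6988e+01,  2.1000e-02,  0.0000e+00,
       -0.0000e+00]), 'ee_pos': array([ 0.232, -0.526,  0.404]), 'tcp_rot': array([ 0.979,  0.206, -0.   , -0.001]), 'force': array([-0.057,  0.409, -0.47 ]), 'torque': array([ 0.015,  0.052, -0.017]), 'grip_force': np.float64(0.0), 'finger_gap': np.float64(0.085)}
scene [[358.80096385   0.         250.6104297 ]
 [  0.         358.80096385 185.5541996 ]
 [  0.           0.           1.        ]] [0.9857118  0.27145758 0.65218016] [-0.49289502 -0.32821751 -0.80580876]
top [[369.50077844   0.         257.01206775]
 [  0.         369.50077844 189.43595861]
 [  0.           0.           1.        ]] [0.47924417 0.05749942 0.6989681 ] [ 0.19095547 -0.02885427 -0.98117452]
[[ 1.86384746e-04 -9.65732853e-01 -2.59538092e-01  6.65496317e-02]
 [ 9.99999983e-01  1.81655140e-04  4.22073141e-05 -3.01907140e-04]
 [ 6.38543857e-06 -2.59538096e-01  9.65732870e-01  3.21047314e-02]
 [ 0.00000000e+00  0.00000000e+00  0.00000000e+00  1.00000000e+00]]
```

View pics/top0.png

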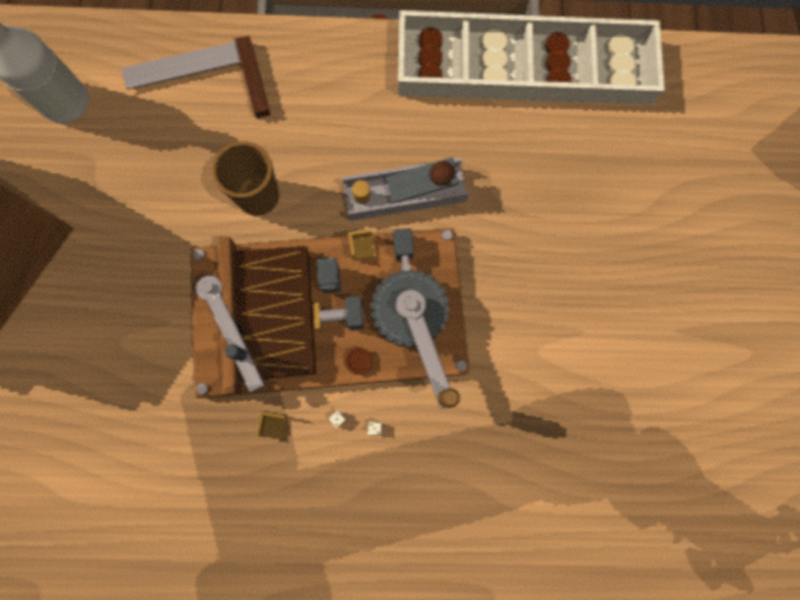

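View pics/scene0.png

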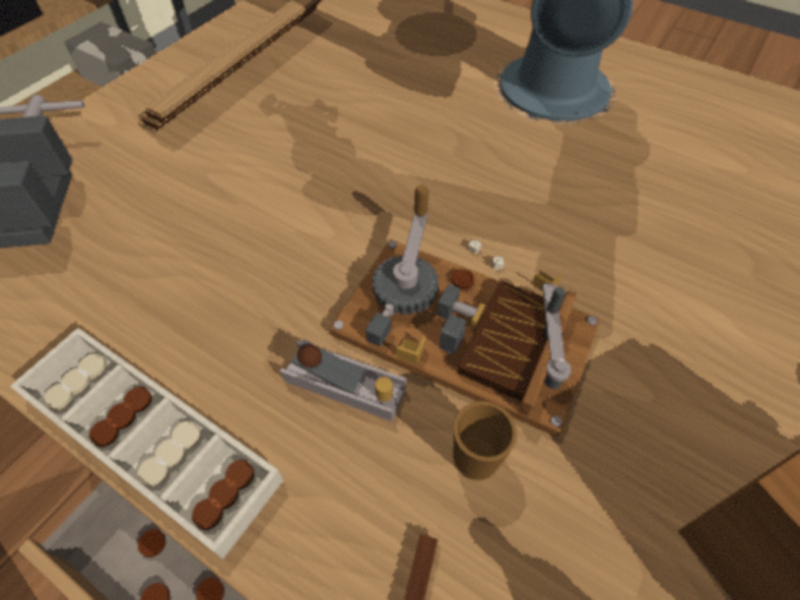

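The top view shows the hinge pin at (208,288), knob about (236,352), lever hub (410,303) and handle about (449,397). It also shows board screws at (198,254), (448,234), (461,366) and (202,389). In the scene view, pin, knob, hub and handle are at (558,373), (557,295), (406,270) and (421,192). Next I'll refine these with masks and triangulate.

```bash
cat > h.py <<'E'
from rig import ctrl, kin, readout, eyes
import cv2,numpy as np
from scipy.spatial.transform import Rotation as Ro
S=1.5625
def cam(f):
    R=cv2.Rodrigues(np.array(f["rvec"],float))[0];t=np.array(f["tvec"],float).ravel();return f["K"]@np.c_[R,t],R,t
def tri(f,g,a,b):
    P,Q=cam(f)[0],cam(g)[0]
    X=cv2.triangulatePoints(P,Q,np.float64(a),np.float64(b)).ravel();X=X[:3]/X[3]
    e=[np.linalg.norm((M@np.r_[X,1])[:2]/(M@np.r_[X,1])[2]-p) for M,p in((P,a),(Q,b))]
    return X,np.round(e,1)
def plane(f,p,z):
    _,R,t=cam(f);d=R.T@np.linalg.solve(f["K"],np.r_[p,1.]);c=-R.T@t;return c+d*(z-c[2])/d[2]
def proj(f,X):
    v=cam(f)[0]@np.r_[X,1];return v[:2]/v[2]
E
python3 - <<'E'
from h import *
f,g=eyes.grab_frame("top"),eyes.grab_frame("scene")
A=dict(pin=((208,286),(558,371)),knobtop=((235,351),(557,291)),hub=((410,300),(406,268)),handletop=((449,397),(421,188)),s1=((198,254),(556,421)),s2=((448,234),(339,325)),s3=((461,366),(392,245)),s4=((202,389),(591,321)))
for k,(a,b) in A.items():
    X,e=tri(f,g,np.array(a)/S,np.array(b)/S);print(k,X.round(4),e)
sc=[plane(f,np.array(A[k][0])/S,.022)[:2] for k in("s1","s2","s3","s4")]
print(np.round(sc,4))
# crops
for n,F,(u,v) in(("top",f,(236,340)),("scene",g,(557,310))):
    pass
def crop(F,u,v,r=26):
    u,v=int(u/S),int(v/S);return cv2.resize(F["img"][v-r:v+r,u-r:u+r,::-1],(390,290*390//290),interpolation=cv2.INTER_NEAREST),(u-r,v-r)
ims=[];
for F,p in((f,(236,340)),(f,(440,385)),(g,(557,310)),(g,(421,210))):
    c,o=crop(F,*p);ims.append(cv2.resize(c,(300,300)));print(o,"scale",300/52)
cv2.imwrite("pics/crops.png",np.vstack([np.hstack(ims[:2]),np.hstack(ims[2:])]))
E
```

```text
pin [0.6106 0.2592 0.0519] [0.7 0.7]
knobtop [0.5338 0.2137 0.0926] [1.1 1. ]
hub [0.5951 0.0317 0.078 ] [1.2 1. ]
handletop [ 0.4912 -0.0088  0.1161] [0.2 0.1]
s1 [0.6554 0.2836 0.0222] [0.7 0.7]
s2 [ 0.6883 -0.0149  0.0225] [1.6 1.5]
s3 [ 0.529  -0.033   0.0189] [0.7 0.6]
s4 [0.4963 0.2656 0.0203] [0.5 0.5]
[[ 0.6559  0.2825]
 [ 0.6897 -0.0177]
 [ 0.5293 -0.0337]
 [ 0.4965  0.2642]]
(125, 191) scale 5.769230769230769
(255, 220) scale 5.769230769230769
(330, 172) scale 5.769230769230769
(243, 108) scale 5.769230769230769
```

View pics/crops.png

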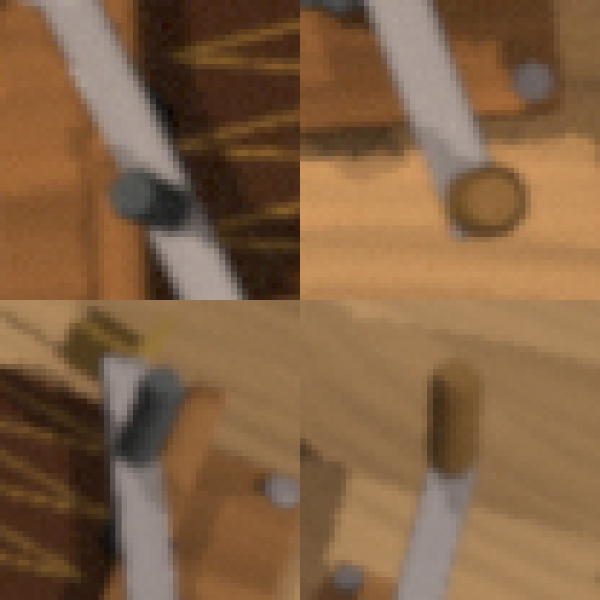

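The crops show the knob's top face at about (147.5,225) in the top view and (358.6,186) in the scene view. The handle's top is at (287,254.7) and (270,119.8). The triangulated heights fit the text: knob 93 mm, handle 116 mm. The arm bearing is 201°, which matches a yaw of about 0.112 plus 195°. I'll refine with the wrist camera from two places.

```bash
cat >> h.py <<'E'
def q(b): # tool down, tool x along bearing b (rad)
    return [np.cos(b/2),np.sin(b/2),0,0]
def wrist():
    s=readout.state();f=eyes.grab_frame("wrist")
    T=np.eye(4);T[:3,:3]=Ro.from_quat(s["tcp_rot"]).as_matrix();T[:3,3]=s["ee_pos"]
    C=np.linalg.inv(T@np.array(f["tool_from_camera"]))
    f["rvec"]=cv2.Rodrigues(C[:3,:3])[0];f["tvec"]=C[:3,3];return f
E
python3 - <<'E'
from h import *
import pickle
fs=[]
for y in(.06,.18):
    ctrl.move_to([.52,y,.42],q(np.radians(-165)));ctrl.hold(.3);fs.append(wrist())
pickle.dump(fs,open("w.pkl","wb"))
cv2.imwrite("pics/w.png",np.hstack([cv2.resize(f["img"][:,:,::-1],(400,300),interpolation=cv2.INTER_AREA) for f in fs]))
for i,f in enumerate(fs):cv2.imwrite(f"pics/w{i}.png",cv2.resize(f["img"][:,:,::-1],(800,600),interpolation=cv2.INTER_CUBIC))
for n,X in dict(pin=(.6106,.2592,.06),hub=(.5951,.0317,.072),knob=(.5338,.2137,.096),hand=(.4912,-.0088,.115)).items():print(n,[(proj(f,X)*S).round() for f in fs])
s=readout.state();print(s["clock"],s["joints"],s["force"])
E
```

```text
pin [array([591., 427.]), array([458., 394.])]
hub [array([334., 352.]), array([183., 315.])]
knob [array([594., 349.]), array([436., 308.])]
hand [array([299., 213.]), array([106., 161.])]
3.825 [ 2.16388254e-01  3.22479541e-01  4.16228453e-02  1.28984671e+00
 -3.92716116e-05 -4.38909109e-02] [ 0.84999619 -0.23261901 -0.4311157 ]
```

View pics/w0.png

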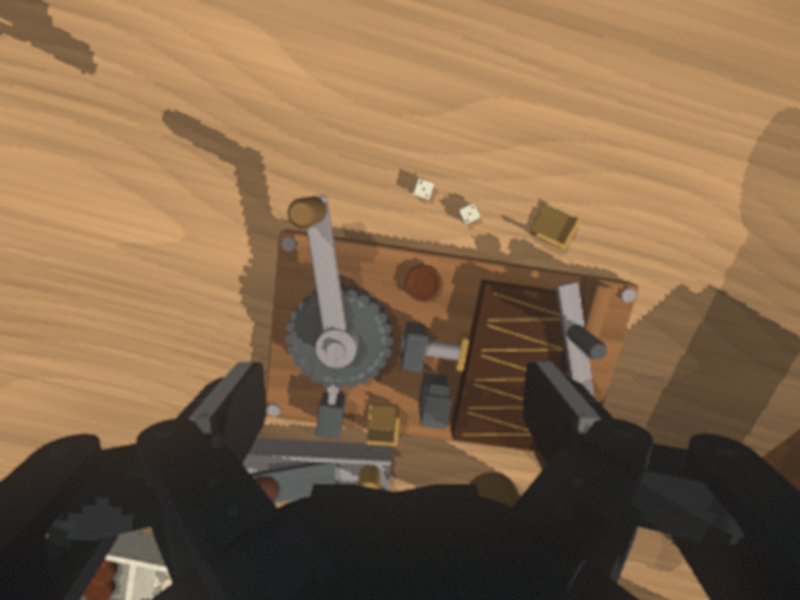

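View pics/w1.png

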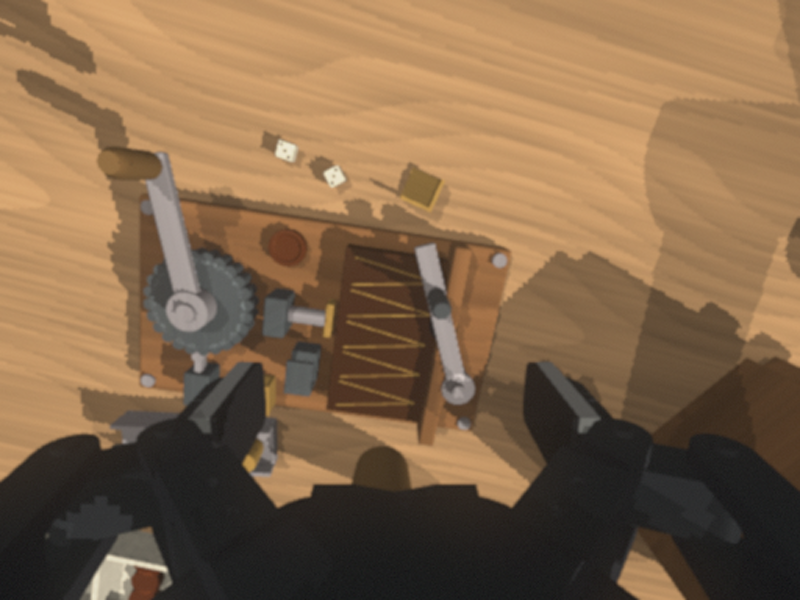

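The wrist views put the hub at (336,347) and (186,310), and the pin at (458,387) in the second view. The knob top is at (598,347) and (438,306), and the handle top at (300,212) and (107,161). All lie within about 5 px of where my triangulated points project. I'll fuse the four views.

```bash
python3 - <<'E'
from h import *
import pickle
from scipy.optimize import least_squares
w=pickle.load(open("w.pkl","rb"));F=[eyes.grab_frame("top"),eyes.grab_frame("scene")]+w
O=dict(pin=((208,286),(558,371),None,(458,387)),hub=((410,300),(406,268),(336,347),(186,310)),
 knob=((147.5*S,225.1*S),(358.6*S,186.2*S),(598,347),(438,306)),hand=((287.1*S,254.7*S),(269.9*S,119.8*S),(300,212),(107,161)),
 s1=((198,254),(556,421),None,(464,423)),s2=((448,234),(339,325),(273,410),(148,380)),s3=((461,366),(392,245),(288,242),(147,206)),s4=((202,389),(591,321),(629,294),(499,260)))
P={}
for k,o in O.items():
    r=lambda X:np.concatenate([proj(f,X)-np.array(p)/S for f,p in zip(F,o) if p is not None])
    m=least_squares(r,[.55,.1,.06]);P[k]=m.x;print(k,m.x.round(4),"rms px",np.sqrt(np.mean(m.fun**2)).round(2))
    mw=least_squares(lambda X:r(X)[4:],m.x) if o[2] else m
    print("   wrist only",mw.x.round(4))
v=P["s1"]+P["s4"]-P["s2"]-P["s3"];print("yaw",np.arctan2(-v[0],v[1]),"centre",sum(P[s] for s in("s1","s2","s3","s4"))/4)
v=P["pin"]-P["hub"];print("pin-hub",np.hypot(*v[:2]),"yaw",np.arctan2(v[1],v[0])-np.arctan2(225,40))
for a,b in(("pin","knob"),("hub","hand")):
    v=P[b]-P[a];print(a,b,np.hypot(*v[:2]),np.degrees(np.arctan2(v[1],v[0])))
E
```

```text
pin [0.6095 0.2598 0.0498] rms px 0.61
   wrist only [0.6095 0.2598 0.0498]
hub [0.5924 0.0316 0.0699] rms px 1.28
   wrist only [0.5922 0.0317 0.0678]
knob [0.5322 0.2164 0.0944] rms px 0.74
   wrist only [0.5307 0.2142 0.0993]
hand [ 0.4905 -0.0081  0.1155] rms px 0.35
   wrist only [ 0.4908 -0.0086  0.114 ]
s1 [0.6554 0.284  0.0226] rms px 0.47
   wrist only [0.6554 0.284  0.0226]
s2 [ 0.6888 -0.0135  0.0215] rms px 0.96
   wrist only [ 0.6912 -0.0139  0.0179]
s3 [ 0.5296 -0.032   0.0196] rms px 0.47
   wrist only [ 0.5294 -0.0309  0.0217]
s4 [0.4969 0.2662 0.0228] rms px 0.56
   wrist only [0.4968 0.2665 0.0237]
yaw 0.1107073354735428 centre [0.59268122 0.12616096 0.0216361 ]
pin-hub 0.22889329449874507 yaw 0.10083622229672518
pin knob 0.08872197764371835 -150.69894071730613
hub hand 0.10933560919378459 -158.71063055681051
```

Heights, radii (89 and 109 mm) and bearings agree with the text. I'll use yaw 0.109, pin (0.609, 0.2595) and hub (0.593, 0.0317). Next step is the latch, caging the knob loosely and following the arc.

```bash
cat >> h.py <<'E'
PIN=np.array([.609,.2595]);HUB=np.array([.593,.0317]);YAW=.109
def arc(c,r,b,z): return [c[0]+r*np.cos(b),c[1]+r*np.sin(b),z]
def rep(t):
    s=readout.state();print(t,round(s["clock"],2),np.round(s["ee_pos"],4),"F",np.round(s["force"],1),"gap",round(s["finger_gap"],4),"grip",round(s["grip_force"],1));return s
E
python3 - <<'E'
from h import *
b0=np.radians(-150.3);sh=-np.pi/2+YAW;r=.086;z=.237
ctrl.set_gripper(.05)
ctrl.move_to(arc(PIN,r,b0,.32),q(b0));rep("above")
if ctrl.move_linear(arc(PIN,r,b0,z),speed=.08,contact_N=8): rep("BLOCKED");raise SystemExit
ctrl.set_gripper(.024,20);rep("caged")
for b in np.linspace(b0,sh-.08,9)[1:]:
    ctrl.move_linear(arc(PIN,r,b,z),frame=q(b),speed=.08)
rep("near")
b=sh+.18
print(ctrl.move_linear(arc(PIN,r,b,z),frame=q(b),speed=.02,contact_N=7));rep("pressed")
f=wrist();cv2.imwrite("pics/latch.png",cv2.resize(f["img"][:,:,::-1],(640,480)))
E
```

```text
above 4.88 [0.534  0.2168 0.3201] F [0.7 0.1 0.3] gap 0.0497 grip 0.0
caged 6.42 [0.5344 0.2169 0.2372] F [-1.   0.4 -0.4] gap 0.0242 grip 0.0
near 8.76 [0.6112 0.1737 0.237 ] F [-0.6  0.1 -0.6] gap 0.024 grip 0.0
True
pressed 9.44 [0.6223 0.1752 0.236 ] F [-0.1 -0.1 -0.5] gap 0.024 grip 0.0
```

```bash
python3 - <<'E'
from h import *
sh=-np.pi/2+YAW;r=.086;z=.237
ctrl.hold(.2);s=rep("before");p=np.array(s["ee_pos"]);t=np.array([np.cos(YAW),np.sin(YAW),0])
print(ctrl.move_linear(p+.012*t,speed=.015,contact_N=9));rep("pressed2")
f,g=eyes.grab_frame("top"),eyes.grab_frame("scene")
a=lambda F,u,v,r=50:cv2.resize(F["img"][max(v-r,0):v+r,u-r:u+r,::-1],(400,400),interpolation=cv2.INTER_CUBIC)
cv2.imwrite("pics/l2.png",np.hstack([a(f,150,200),a(g,345,210)]))
E
```

```text
before 9.69 [0.622  0.1752 0.2355] F [-0.2  0.4 -0.6] gap 0.0239 grip 0.0
True
pressed2 10.08 [0.6233 0.1753 0.2347] F [ 0.2  0.4 -0.4] gap 0.0241 grip 0.0
```

View pics/l2.png

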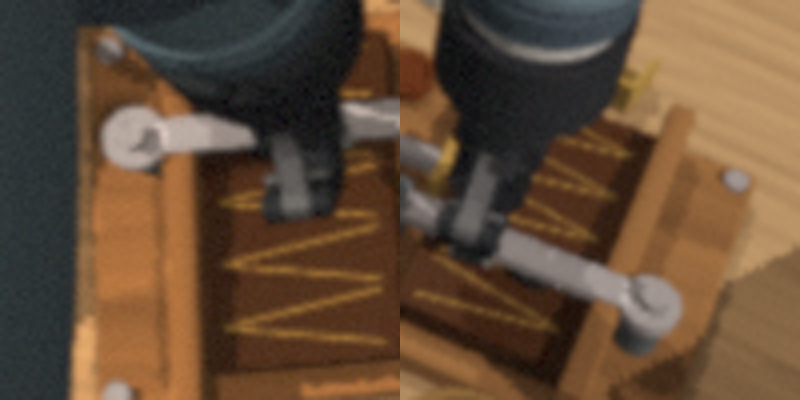

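The bar now runs straight along the press's −y side (pin at (130,137), bar leaving to the right), so the latch looks shut. I'll lift off and measure the bar's angle from a clear view.

```bash
python3 - <<'E'
from h import *
s=readout.state();p=np.array(s["ee_pos"])
ctrl.set_gripper(.06)
ctrl.move_linear(p+[0,0,.09],speed=.15)
b=YAW+np.radians(195)
ctrl.move_to([.45,.0,.33],q(b));ctrl.hold(.2);rep("clear")
f,g=eyes.grab_frame("top"),eyes.grab_frame("scene")
a=lambda F,u,v,r=50:cv2.resize(F["img"][max(v-r,0):v+r,u-r:u+r,::-1],(400,400),interpolation=cv2.INTER_CUBIC)
cv2.imwrite("pics/l3.png",np.hstack([a(f,170,200),a(g,335,210)]))
# predicted bar axis at shut
for X in(0,.085,.13):
    P=arc(PIN,X,-np.pi/2+YAW,.054);print(X,((proj(f,P)-[120,150])*4).round(),((proj(g,P)-[285,160])*4+[400,0]).round())
E
```

```text
clear 12.57 [4.509e-01 4.000e-04 3.299e-01] F [ 0.6  0.9 -0.1] gap 0.0604 grip 0.0
0 [ 48. 136.] [689. 305.]
0.085 [241. 120.] [518. 234.]
0.13 [343. 112.] [432. 199.]
```

View pics/l3.png

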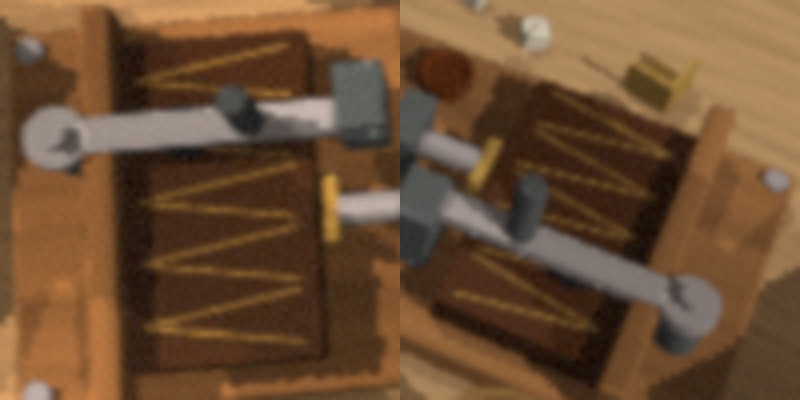

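The bar now seats in the catch (block at (360,103)). Its slope is −0.096 against −0.081 predicted for shut, so it is shut within about 0.015 rad, on the closed side. Now I'll grip the handle and advance it.

```bash
python3 - <<'E'
from h import *
b0=YAW+np.radians(195);z=.247;H=arc(HUB,.11,b0,z);print(H)
ctrl.move_to([H[0],H[1],.32],q(b0))
if ctrl.move_linear(H,speed=.08,contact_N=8): rep("BLOCKED");raise SystemExit
ctrl.set_gripper(0.0,60);ctrl.hold(.2);s=rep("gripped")
if not .012<s["finger_gap"]<.024: raise SystemExit
ang=lambda s:np.arctan2(s["ee_pos"][1]-HUB[1],s["ee_pos"][0]-HUB[0])%(2*np.pi)
g0=ang(s);print("g0",np.degrees(g0),np.degrees(b0))
for th in np.linspace(0,.96,23)[1:]:
    ctrl.move_linear(arc(HUB,.11,b0+th,z),frame=q(b0+th),speed=.04)
    s=readout.state();a=ang(s);t=[-np.sin(a),np.cos(a)]
    print(round(th,3),"ang",round(a-g0,3),"Ft",round(np.dot(s["force"][:2],t),1),"Fr",round(np.dot(s["force"][:2],[np.cos(a),np.sin(a)]),1),round(s["clock"],1))
rep("end")
E
```

```text
[np.float64(0.4904758225537344), np.float64(-0.00815966681956401), 0.247]
gripped 14.67 [ 0.4909 -0.0086  0.2476] F [-0.7 -4.3  5.3] gap 0.0186 grip 58.7
g0 201.54504973186465 201.245239966926
0.044 ang 0.033 Ft -2.7 Fr 1.3 14.9
0.087 ang 0.077 Ft -1.7 Fr 1.7 15.2
0.131 ang 0.122 Ft -1.6 Fr 2.0 15.5
0.175 ang 0.168 Ft -1.4 Fr 2.1 15.7
0.218 ang 0.213 Ft -0.0 Fr 2.5 16.0
0.262 ang 0.256 Ft 0.4 Fr 2.6 16.3
0.305 ang 0.294 Ft -3.4 Fr 2.8 16.5
0.349 ang 0.339 Ft -2.4 Fr 2.0 16.8
0.393 ang 0.384 Ft -1.3 Fr 2.7 17.1
0.436 ang 0.43 Ft -1.2 Fr 2.8 17.3
0.48 ang 0.475 Ft -0.1 Fr 2.6 17.6
0.524 ang 0.518 Ft -0.1 Fr 2.3 17.9
0.567 ang 0.556 Ft -3.8 Fr 2.9 18.1
0.611 ang 0.601 Ft -3.4 Fr 3.9 18.4
0.655 ang 0.646 Ft -2.5 Fr 3.6 18.7
0.698 ang 0.692 Ft -2.0 Fr 2.8 18.9
0.742 ang 0.737 Ft -1.1 Fr 3.9 19.2
0.785 ang 0.779 Ft -2.4 Fr 3.9 19.5
0.829 ang 0.817 Ft -5.1 Fr 3.8 19.7
0.873 ang 0.862 Ft -3.5 Fr 3.6 20.0
0.916 ang 0.908 Ft -3.7 Fr 3.4 20.3
0.96 ang 0.954 Ft -2.2 Fr 3.0 20.5
end 20.53 [ 0.5667 -0.0753  0.2476] F [-2.9 -2.4  7.5] gap 0.0185 grip 59.2
```

The force sawtooth repeats at each notch (rises just past 0.26, 0.52 and 0.79), so the tracked angle is right to about 0.02. I'll advance to the fourth notch's middle and check with the camera.

```bash
python3 - <<'E'
from h import *
b0=YAW+np.radians(195);z=.247
for th in(1.0,1.04,1.055):
    ctrl.move_linear(arc(HUB,.11,b0+th,z),frame=q(b0+th),speed=.03)
    s=rep(th);a=np.arctan2(s["ee_pos"][1]-HUB[1],s["ee_pos"][0]-HUB[0])%(2*np.pi);print(a-np.radians(201.545))
ctrl.hold(.6);rep("held")
f,g=eyes.grab_frame("top"),eyes.grab_frame("scene")
a=lambda F,u,v,r:cv2.resize(F["img"][v-r:v+r,u-r:u+r,::-1],(400,400),interpolation=cv2.INTER_CUBIC)
cv2.imwrite("pics/end.png",np.hstack([a(f,230,200,90),a(g,300,180,90)]))
for d in(.942,1.047,1.152):
  for r in(.05,.11):
    P=arc(HUB,r,b0+d,.065);print(d,r,((proj(f,P)-[140,110])*400/180).round(),((proj(g,P)-[210,90])*400/180+[400,0]).round())
E
```

```text
1.0 20.83 [ 0.5711 -0.0763  0.2476] F [-1.9 -2.9  6.5] gap 0.0185 grip 59.2
0.9951026038054676
1.04 21.13 [ 0.5754 -0.0771  0.2475] F [-3.2 -2.2  6.5] gap 0.0186 grip 59.2
1.0342588553123702
1.055 21.38 [ 0.5767 -0.0773  0.2476] F [-3.9 -3.2  8.4] gap 0.0186 grip 59.2
1.0460204978080205
held 21.98 [ 0.5766 -0.0773  0.2476] F [-4.2 -2.4  8.2] gap 0.0185 grip 59.2
0.942 0.05 [330. 206.] [474. 157.]
0.942 0.11 [404. 228.] [435. 123.]
1.047 0.05 [332. 200.] [470. 160.]
1.047 0.11 [407. 213.] [426. 129.]
1.152 0.05 [332. 193.] [467. 164.]
1.152 0.11 [408. 199.] [418. 136.]
```

View pics/end.png

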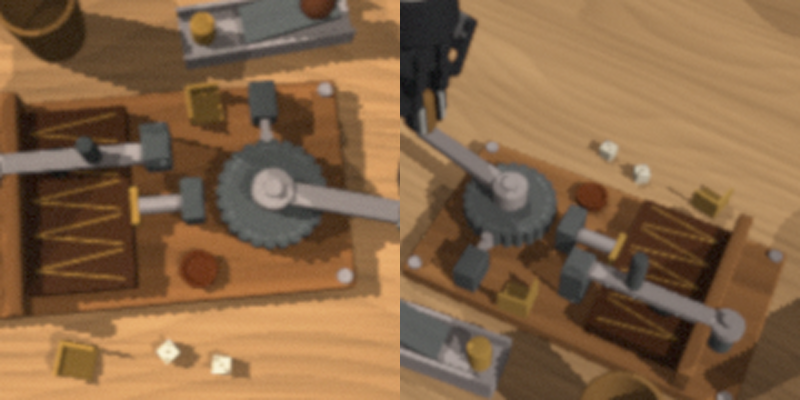

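The arm passes through about (330,198) and (395,210). That matches the prediction for 1.047 rad (the line from (332,200) to (407,213)). The latch is still in its catch and the bystanders are untouched, so I'm handing in.

```bash
python3 -c "
from rig import ctrl
print(ctrl.sign_off())"
```

```text
the job is handed in; nothing more can be done
None
```

I handed the job in with the latch shut in its catch and the gripper still holding the handle steady at the fourth click (about 1.05 rad); sign-off returned no verdict.

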